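Clamp the cutter cassette with its click lever

ROBOT

A 6-joint arm with a two-finger parallel gripper is mounted at the origin on a cart in front of the work surface, level with it; the furniture and walls round the work are solid. World frame = base frame: x ahead of the robot, y to its left, z up, the work surface at z = 0. Lengths are in m, angles in rad, forces in N, time in s.
With the tool pointing down it reaches from about 0.375 to 0.9 m from the base axis. Payload 3.1 kg.
Tool frame: the origin (TCP) lies between the finger pads; the fingertips stand 14 mm ahead of it and the grasp point (between the pads) lies 5 mm behind it (robot.finger_overhang is the distance from the TCP to the fingertips, in m); z points along the fingers, y is the line along which they close (so a half turn about z gives the same grasp; the last joint's range is limited). The gripper opens to 87 mm and grips with 3 to 60 N. Pads are 19 mm wide; open, the fingers measure 117 mm over their backs; the gripper's body (75 mm by 190 mm) begins 51 mm behind the grasp point.
Start: joints at [1.018, 0.527, 1.433, -0, 1.181, -0.178], TCP at [0.228, 0.582, 0.237] pointing down, gripper open.
Joint ranges: [-3.08, 3.08], [-0.75, 2.2], [0.22, 2.44], [-1.43, 4.57], [0, 2.65], [-2.85, 2.85]. Speed limits (rad/s): [2.79, 2.79, 3.14, 3.14, 3.14, 3.14].

INTERFACE

Orientations are given as a unit quaternion [x, y, z, w].
In Python, from rig import monitor, cams, workorder, robot gives the robot as it stands.
- The arm moves only by the tool send_rows, never from a script. Its argument "moves" is one flat list of numbers, 7 for each row, row after row: the opening, from 0 (shut) to 1 (fully open), then the shift along the world's x, y, z in cm, then the turn, a rotation vector about the world's x, y, z in rad. A call has 1 to 5 rows; each row is the pose to reach, as a shift and turn from the pose commanded when the call began; what a row does not reach only later rows make up. A row lasts 1/12 s, in which the tool goes at most 41.7 mm and 7.16 degrees, less where a joint would pass 70% of its speed; a pose out of reach is approached as far as the arm can. A call with a gripper value outside its range is refused whole. The fingers move at their own pace and stop on an object; "grip_force" is the grip in N (left out, the last holds). Time passes only in rows, so rows that repeat a pose let the fingers close. It gives the time, the measured TCP pose, the force, the opening and the grip force at its end, in the units of the state.
- monitor.get_obs(): the state, without advancing time (a new reading comes with each control period).
- cams.camera(name): name is "scene" or "top" or "wrist"; returns a dict with "pixels" (420x560x3 uint8, blue, green, red), "range_z" (420x560 float32, m along the optical axis (not along the pixel's ray), 0 where there is no reading), "fovy" (degrees; the focal length in pixels is half the picture's height over the tangent of half this angle, whatever the lens; pixels are square), "cx", "cy" (the principal point, pixels), "rvec" (rotation vector, rad) and "tvec" (3), from world to camera coordinates, as OpenCV has them; the wrist camera has in their place "hand_eye" (4x4, takes a point from camera to tool coordinates, whose origin is the TCP and whose axes are the flange's). Camera axes: x right, y down, z forward; pixel columns grow to the right and rows downward; lengths in m; the calibration is good to about 2 mm. A picture is of the moment at which its call begins: read the wrist's pose just before it.
- workorder.hand_in(): hands the job in; it is judged then, once.
The state is a dict: "time": time; "q": joint angles; "joint_velocities": joint speeds; "joint_torque": joint torques, N m; "position": TCP position; "tool_rot": TCP orientation; "ft_force": force on the tool from outside, world axes, zero at the start; "moment": the same for the moment, N m; "grip_width": finger opening in m; "grip_force": force on a finger pad.
Only numpy, scipy, OpenCV 4.12 (cv2) and the standard library are available. Lean on these libraries where they do the work, as an engineer would, in place of code of your own. Each camera call takes 0.05 s, during which the arm holds its last target. There are 200 camera calls.

TASK

Gently push the blade cassette fully home into the vegetable-cutter block, then tighten its clamp by turning the black-gripped torque lever clockwise (seen from above) until the lever clicks over at its hinge. Stop there without forcing the lever on towards its end stop, let go so that it springs straight again, and leave it where it tightened. Do not disturb the shaker, the ramekin or the jar.

Things in the scene. Friction and masses are not known exactly. Their poses are not given: they have to be found in the camera images.
- cutter: Small vegetable-cutter block of bare metal, fixed on the prep table: foot plate 106 x 132 mm, block 95 x 112 mm, its flat top 46 mm above the table. Origin on the table under the clamp spindle; x points away from the cassette's tab (the cassette slides home along +x), z up. The block spans x from -65 to +41 mm, y +-66 mm.
- cassette (a joint): How far (m) the blade cassette still sticks out of the front of the block: 0 fully home against a hard stop, at most 0.05; starts 0.025 to 0.045. It slides with about 3 N of friction and stays where it is left.
- tab (a point): Middle of the front face (the face to push) of the cassette's upright steel tab, 46 mm above the table. The tab is 56 mm wide, 8 mm thick and reaches from 18 to 62 mm above the table. Axes as the cutter's; when home it lies at x = -70 mm, y = 0 in the cutter's frame.
- nut_centre (a point): On the nut's vertical axis, 76 mm above the table. Hexagonal nut 38 mm wide, top 91 mm high; x points along its arm to the hinge pin, z up. Clockwise from above tightens. It runs with 0.7 N m of friction (about 5 N at the grip while moving, less at rest), then is suddenly solid, 0.5 to 0.8 rad after the start: this differs each time and cannot be seen beforehand. It stays where it is left.
- pin (a point): Vertical hinge pin of the lever, 45 mm from the nut's axis, 76 mm above the table; axes as the lever's (grip). With the nut solid, the sprung hinge holds up to 1.5 N m (15 N pushed squarely at the grip), then gives way clockwise: the force no longer climbs but stays nearly level (0.5 N m more per rad of bend) up to a hard end stop at 0.32 rad, where it shoots up. Let go, it springs straight.
- grip (a point): Centre of the torque lever's round black grip, 76 mm above the table, 145 mm from the nut's axis, 100 mm from the pin. Grip 22 mm thick, from 105 to 183 mm off the nut's axis, free below. x points outward along the lever, z up; bend = angle to the x axis of nut_centre, 0 when straight. Bent over 0.10 rad it has clicked, over 0.24 rad it is forced.
- salt_shaker: Clear salt shaker with metal top, 44 mm wide, 90 mm tall, standing loose left of the block; origin under its middle.
- ramekin_1: White fluted ramekin with dark red sauce, 69 mm wide, 42 mm tall, standing loose right of the block; origin under its middle.
- spice_jar: Jar with black lid, 65 mm wide, 94 mm tall, standing loose left of the block; origin under its middle.

How it is judged:
By the outcome, as a careful person would: the job done as asked, in the order asked, and still so for the second after the job is handed in, with the robot touching nothing.
It also fails if it takes over 64 s, if anything falls off the work surface, if the arm or the gripper's body presses on something with over 40 N, if the wrist force passes 120 N, or if a joint passes its speed limit or range.

## Working session

There is one attempt and no reset: what is moved stays moved. The work goes in short steps, Python scripts to look and compute and a tool call to move; the robot and the scene stay as the last step left them, time stands still between calls to the robot, and variables do not carry over. Pictures are saved under pics/ and viewed, at most 10 in all, crops included, and the job is handed in when it is done.

Besides the shell and the picture viewer there is one more tool, called after "Call:" in YAML: its name, and indented under it one key for each argument. send_rows: Moves the arm, as the interface text tells. Its arguments: {"type":"object","properties":{"moves":{"type":"array","items":{"type":"number"}},"grip_force":{"type":"number"}},"required":["moves"]}

```bash
ls; mkdir -p pics
cat > h.py <<'E'
import numpy as np, cv2
from rig import monitor, cams, workorder, robot
def snap(n):
    c=cams.camera(n); p=c["pixels"]; f=p.shape[0]/2/np.tan(np.radians(c["fovy"])/2)
    c["K"]=np.array([[f,0,c["cx"]],[0,f,c["cy"]],[0,0,1]])
    if "rvec" in c:
        R=cv2.Rodrigues(np.array(c["rvec"],float))[0]; c["R"]=R.T; c["t"]=-R.T@np.array(c["tvec"],float).ravel()
    return c
def ray(c,u,v,z):
    d=c["R"]@np.linalg.inv(c["K"])@np.array([u,v,1.]); return c["t"]+d*(z-c["t"][2])/d[2]
def cloud(c):
    Z=c["range_z"]; v,u=np.indices(Z.shape); P=np.stack([u,v,np.ones_like(u)],-1)@np.linalg.inv(c["K"]).T*Z[...,None]
    return P@c["R"].T+c["t"]
E
python3 - <<'E'
from h import *
for n in("scene","top"):
    c=snap(n); cv2.imwrite(f"pics/{n}0.png",c["pixels"]); np.savez(f"{n}0.npz",**{k:c[k] for k in("pixels","range_z","K","R","t")}); print(n,c["t"],c["fovy"])
print(monitor.get_obs())
E
```

```text
pics
scene [ 0.05517183 -1.09878227  0.63378164] 45.20811938267471
top [ 0.41490759 -0.13472927  1.25655935] 51.584752388552516
{'time': 0.1, 'q': array([ 1.01855133e+00,  5.28415629e-01,  1.43378618e+00, -1.82217975e-05,
        1.18141474e+00, -1.78489655e-01]), 'joint_velocities': array([-0.0015992 , -0.00169484, -0.00421635,  0.00020417, -0.00152993,
       -0.00182103]), 'joint_torque': array([-4.39518544e-04, -4.40986097e+01, -1.77151966e+01,  6.33848109e-02,
        5.33445622e-02, -4.15309319e-05]), 'position': array([0.22782329, 0.58130444, 0.23563958]), 'tool_rot': array([ 1.85788336e-01,  9.82589268e-01, -9.48162199e-04, -3.53692055e-04]), 'ft_force': array([-0.28532159, -0.0598799 ,  0.40926906]), 'moment': array([-0.02269956, -0.0131112 , -0.06656653]), 'grip_force': 0.0, 'grip_width': 0.08695523141443165}
```

View pics/scene0.png

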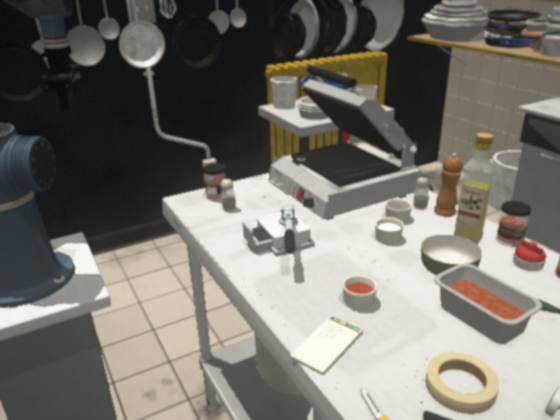

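View pics/top0.png

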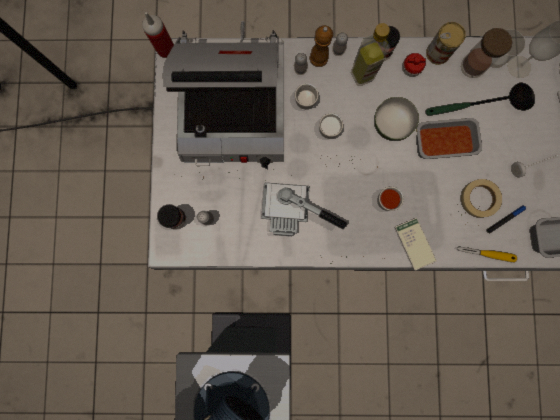

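Run:
```python
import numpy as np,cv2
from h import cloud,ray
for n,(x0,x1,y0,y1) in {"top":(150,410,160,270),"scene":(190,400,140,310)}.items():
    c=dict(np.load(n+"0.npz")); P=cloud(c)
    cv2.imwrite(f"pics/{n}crop.png",cv2.resize(c["pixels"][y0:y1,x0:x1],None,fx=3,fy=3,interpolation=cv2.INTER_CUBIC))
    g=c["pixels"].max(2); X,Y,Z=P[...,0],P[...,1],P[...,2]
    print(n,"table z",np.median(Z[y0:y1,x0:x1][abs(Z[y0:y1,x0:x1])<.015]))
    reg=(X>.25)&(X<.6)&(Y>-.45)&(Y<.3)&(Z>-.05)
    top=reg&(abs(Z-.046)<.005)&(Y<0)&(Y>-.3)
    for nm,m in (("blocktop",top),("lever",reg&(g<60)&(Z>.06)&(Z<.1)&(Y<0)&(Y>-.4)),("high",reg&(Z>.07)&(Y<0))):
        cnt=m.sum(); 
        if cnt<8: print(nm,cnt); continue
        xy=P[m][:,:2].astype(np.float32); print(nm,cnt,np.median(P[m],0),cv2.minAreaRect(xy))
    n_,lab,st,ce=cv2.connectedComponentsWithStats((reg&(Z>.02)).astype(np.uint8))
    for i in range(1,n_):
        if st[i,4]>25: q=P[lab==i]; print("obj",st[i],q.min(0).round(3),q.max(0).round(3))
```

```text
top table z -0.00033472888324714845
blocktop 698 [ 0.55604975 -0.14041322  0.0457863 ] ((0.5430489778518677, -0.14629629254341125), (0.11178779602050781, 0.12140669673681259), 85.45848846435547)
lever 225 [ 0.52305238 -0.27545987  0.08473854] ((0.5454855561256409, -0.23618273437023163), (0.16997209191322327, 0.0224451906979084), 62.471675872802734)
high 1513 [ 0.41490759 -0.13472927  1.25655935] ((0.5069395899772644, -0.22420543432235718), (0.17887058854103088, 0.18414358794689178), 89.97454833984375)
obj [ 264  191   83   45 1815] [ 0.415 -0.314  0.021] [ 0.6   -0.09   1.257]
obj [378 194  15  17 189] [ 0.552 -0.45   0.021] [ 0.6   -0.412  0.045]
obj [157 204  29  25 552] [ 0.415 -0.135  0.021] [0.563 0.198 1.257]
obj [197 211  17  15 208] [0.51  0.054 0.028] [0.55  0.092 0.092]
scene table z -0.00128953377111507
blocktop 546 [ 0.55285724 -0.15410836  0.04483167] ((0.5406663417816162, -0.15020930767059326), (0.11619185656309128, 0.12051218748092651), 88.76105499267578)
lever 0
high 478 [ 0.54528492 -0.23972899  0.08358776] ((0.5525720119476318, -0.2283218652009964), (0.19960962235927582, 0.031145678833127022), 63.442222595214844)
obj [203 164  34  42 915] [0.5   0.049 0.02 ] [0.562 0.199 0.095]
obj [ 243  204   61   51 1712] [ 0.48  -0.318  0.02 ] [ 0.6   -0.091  0.092]
obj [343 276  23  23 282] [ 0.551 -0.45   0.02 ] [ 0.6   -0.413  0.043]
```

View pics/topcrop.png

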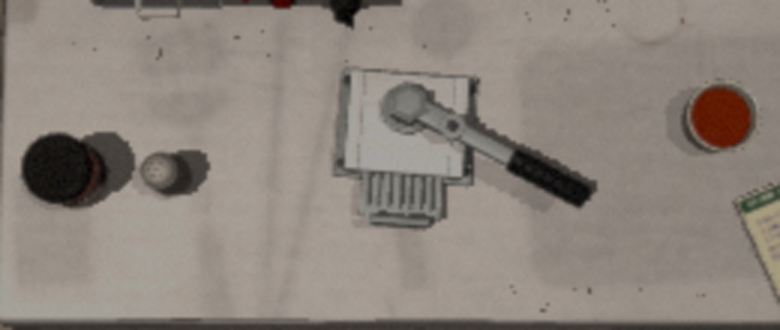

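View pics/scenecrop.png

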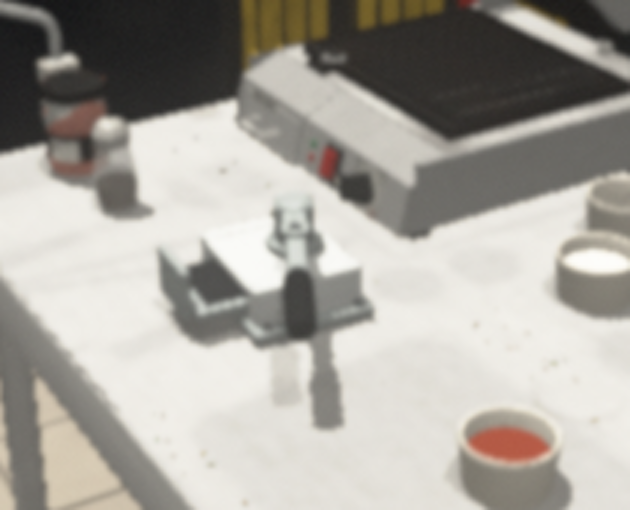

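Run:
```python
import numpy as np,cv2
from h import cloud,ray
c=dict(np.load("top0.npz")); P=cloud(c); X,Y,Z=P[...,0],P[...,1],P[...,2]
g=c["pixels"].max(2)
w=(X>.4)&(X<.65)&(Y>-.36)&(Y<-.05)&(Z<.12)
R=lambda u,v,z: ray(c,150+u/3,160+v/3,z).round(4)
print("nut",R(405,107,.091),"pin",R(453,127,.085),"gripend",R(585,190,.08))
m=w&(Z>.07)&(g<70); q=P[m]; print("grip",m.sum(),q.mean(0),cv2.minAreaRect(q[:,:2].astype(np.float32)))
l=cv2.fitLine(q[:,:2].astype(np.float32),cv2.DIST_HUBER,0,.01,.01).ravel(); print(l)
m=w&(Z>.07); l=cv2.fitLine(P[m][:,:2].astype(np.float32),cv2.DIST_HUBER,0,.01,.01).ravel(); print(m.sum(),l)
m=w&(Z>.086)&(g>70);print("nuttop",m.sum(),P[m].mean(0), cv2.minAreaRect(P[m][:,:2].astype(np.float32)))
m=w&(Z>.052)&(Z<.07)&(X<.49);print("tab",m.sum(),P[m].mean(0),cv2.minAreaRect(P[m][:,:2].astype(np.float32)))
m=w&(abs(Z-.046)<.006)&(X>.48);r=cv2.minAreaRect(P[m][:,:2].astype(np.float32));print("block",r,cv2.boxPoints(r))
print("cornersblk",[R(u,v,.046) for u,v in((350,70),(478,80))])
print("tabtop L/R",R(370,222,.062),R(434,225,.062))
```

```text
nut [ 0.5858 -0.1484  0.091 ] pin [ 0.5684 -0.1919  0.085 ] gripend [ 0.5117 -0.3109  0.08  ]
grip 240 [ 0.52547339 -0.27077828  0.08405612] ((0.547673761844635, -0.22855347394943237), (0.18544402718544006, 0.02418438345193863), 63.877140045166016)
[ 0.4101492   0.9120184   0.5218374  -0.27716258]
593 [ 0.4719295   0.88163626  0.5536343  -0.21882045]
nuttop 171 [ 0.58466333 -0.16334718  0.08924934] ((0.5771141648292542, -0.19128993153572083), (0.12115074694156647, 0.03129759058356285), 70.01276397705078)
tab 58 [ 0.48586817 -0.14253686  0.06068098] ((0.48632508516311646, -0.14181707799434662), (0.05270771682262421, 0.007750317919999361), 85.5570297241211)
block ((0.5540375113487244, -0.1470828801393509), (0.11214754730463028, 0.14360064268112183), 85.65128326416016) [[ 0.47819203 -0.19755083]
 [ 0.6213792  -0.20843959]
 [ 0.629883   -0.09661493]
 [ 0.48669583 -0.08572617]]
cornersblk [array([ 0.6276, -0.0972,  0.046 ]), array([ 0.618 , -0.2175,  0.046 ])]
tabtop L/R [ 0.4836 -0.1165  0.062 ] [ 0.4809 -0.1751  0.062 ]
```

Call:
send_rows:
  moves: [0,4,-4,0,0,0,0.1,0,8,-7,0,0,0,0.2,0,12,-10.5,0,0,0,0.3,0,14,-14,0,0,0,0.3,0,16,-17.5,0,0,0,0.3]

```text
time: 0.52
position: [0.3728, 0.4311, 0.2362]
tool_rot: [0.037, 0.999, 0.0, 0.0]
ft_force: [1.1, 0.4, 0.6]
grip_width: 0.0614
grip_force: 0.0
```

Call:
send_rows:
  moves: [0,0.5,-4,0,0,0,0,0,1,-8,0,0,0,0,0,1.5,-12,0,0,0,0,0,2,-16,0,0,0,0,0,2,-20,0,0,0,0]

```text
time: 0.93
position: [0.3918, 0.2304, 0.2364]
tool_rot: [0.037, 0.999, -0.0, 0.0]
ft_force: [1.6, -0.5, -0.4]
grip_width: 0.0281
grip_force: 0.0
```

Call:
send_rows:
  moves: [0,0.5,-4,0,0,0,0,0,1,-8,0,0,0,0,0,1.5,-12,0,0,0,0,0,2,-16,0,0,0,0,0,2,-20,0,0,0,0]

```text
time: 1.35
position: [0.4118, 0.0302, 0.2367]
tool_rot: [0.037, 0.999, -0.0, 0.001]
ft_force: [1.7, 0.9, -0.3]
grip_width: 0.002
grip_force: 0.0
```

Call:
send_rows:
  moves: [0,0.5,-4,0,0,0,0,0,1,-8,-2,0,0,0,0,1,-12,-4,0,0,0,0,1,-14.7,-6,0,0,0,0,1,-14.7,-8,0,0,0]

```text
time: 1.77
position: [0.4233, -0.1211, 0.1559]
tool_rot: [0.04, 0.999, -0.002, 0.002]
ft_force: [0.2, 0.2, -0.2]
grip_width: 0.0003
grip_force: 0.0
```

```bash
cat >> h.py <<'E'
from scipy.spatial.transform import Rotation as Ro
def wrist():
    o=monitor.get_obs(); c=snap("wrist"); H=np.array(c["hand_eye"]); R=Ro.from_quat(o["tool_rot"]).as_matrix()
    c["R"]=R@H[:3,:3]; c["t"]=np.array(o["position"])+R@H[:3,3]; return c,o
E
python3 - <<'E'
from h import *
c,o=wrist(); print(o["position"],o["ft_force"],c["t"]); cv2.imwrite("pics/w1.png",c["pixels"]); np.savez("w1.npz",**{k:c[k] for k in("pixels","range_z","K","R","t")})
P=cloud(c); X,Y,Z=np.moveaxis(P,-1,0); g=c["pixels"].max(2)
w=(c["range_z"]>.02)&(X>.4)&(X<.7)&(Y>-.36)&(Y<-.05)
for nm,m in(("tab",w&(Z>.054)&(Z<.068)&(X<.51)),("hi",w&(Z>.088)&(Z<.1)),("grip",w&(Z>.07)&(Z<.1)&(g<70)),("lever",w&(Z>.07)&(Z<.1)),("blk",w&(abs(Z-.046)<.004))):
    if m.sum()>10:
        q=P[m][:,:2].astype(np.float32); print(nm,m.sum(),P[m].mean(0).round(4),cv2.minAreaRect(q),cv2.fitLine(q,cv2.DIST_HUBER,0,.01,.01).ravel())
E
```

```text
[ 0.42325307 -0.12110643  0.15587842] [ 0.18213956  0.18859954 -0.19495559] [ 0.33982991 -0.11362157  0.30340126]
grip 2228 [ 0.5152 -0.2769  0.0816] ((0.5207918286323547, -0.2740355134010315), (0.07459413260221481, 0.018260085955262184), 61.75554656982422) [ 0.42264786  0.906294    0.510857   -0.283441  ]
lever 2525 [ 0.5155 -0.2768  0.0815] ((0.522315263748169, -0.27574190497398376), (0.07615874707698822, 0.0225591529160738), 61.755550384521484) [ 0.4280905  0.9037359  0.5161249 -0.2728561]
blk 502 [ 0.5627 -0.1323  0.0456] ((0.5557478070259094, -0.13211116194725037), (0.023125536739826202, 0.03569767251610756), 85.4319839477539) [ 0.9935781  -0.11314867  0.5626613  -0.13232994]
```

View pics/w1.png

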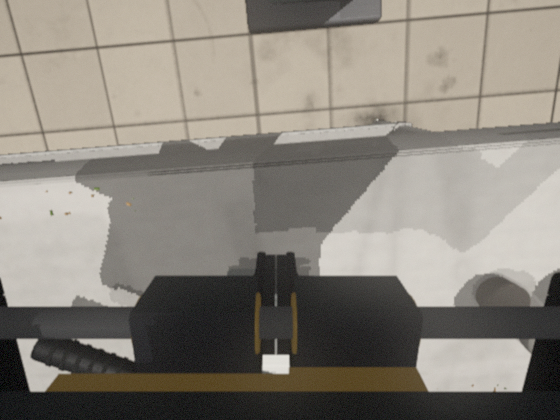

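Call:
send_rows:
  moves: [0,1,-1,-3.5,0,0,0,0,2,-2,-7,0,0,0,0,3,-2,-9,0,0,0,0,3.3,-2,-10,0,0,0,0,3.3,-2,-10,0,0,0]

```text
time: 2.23
position: [0.4537, -0.1337, 0.055]
tool_rot: [0.036, 0.999, 0.001, -0.002]
ft_force: [-1.1, 0.2, -0.1]
grip_width: 0.0002
grip_force: 0.0
```

Call:
send_rows:
  moves: [0,0.4,0,0,0,0,0,0,0.8,0,0,0,0,0,1.2,-0.1,0,0,0,0,0,1.6,-0.1,0,0,0,0,0,2,-0.1,0,0,0,0]

```text
validation failed for argument at $.mo...
```

Call:
send_rows:
  moves: [0,0.4,-0.3,0,0,0,0,0,0.8,-0.7,0,0,0,0,0,1.2,-0.7,0,0,0,0,0,1.6,-0.7,0,0,0,0,0,2,-0.7,0,0,0,0]

```text
time: 2.65
position: [0.4739, -0.1418, 0.0576]
tool_rot: [0.037, 0.999, -0.0, -0.0]
ft_force: [-3.9, -1.3, 1.7]
grip_width: 0.0005
grip_force: 1.6
```

Call:
send_rows:
  moves: [0,0.3,0,0,0,0,0,0,0.6,0,0,0,0,0,0,0.9,-0.1,0,0,0,0,0,1.2,-0.1,0,0,0,0,0,1.5,-0.1,0,0,0,0]

```text
time: 3.07
position: [0.489, -0.1425, 0.0565]
tool_rot: [0.037, 0.999, 0.0, -0.0]
ft_force: [-2.1, -0.0, 3.0]
grip_width: 0.0003
grip_force: 1.6
```

Call:
send_rows:
  moves: [0,0.2,0,0,0,0,0,0,0.4,0,0,0,0,0,0,0.6,-0.05,0,0,0,0,0,0.8,-0.05,0,0,0,0,0,1,-0.05,0,0,0,0]

```text
time: 3.48
position: [0.4993, -0.1433, 0.0564]
tool_rot: [0.037, 0.999, 0.0, -0.0]
ft_force: [-3.4, -0.4, 1.1]
grip_width: 0.0003
grip_force: 1.5
```

Call:
send_rows:
  moves: [0,0.1,0,0,0,0,0,0,0.2,0,0,0,0,0,0,0.3,0,0,0,0,0,0,0.4,0,0,0,0,0,0,0.4,0,0,0,0,0]

```text
time: 3.9
position: [0.5036, -0.1436, 0.0565]
tool_rot: [0.037, 0.999, -0.0, 0.0]
ft_force: [-2.4, -0.8, -0.3]
grip_width: 0.0006
grip_force: 1.2
```

Call:
send_rows:
  moves: [0,0.1,0,0,0,0,0,0,0.2,0,0,0,0,0,0,0.2,0,0,0,0,0]

```text
time: 4.15
position: [0.5055, -0.1435, 0.0565]
tool_rot: [0.037, 0.999, -0.0, 0.0]
ft_force: [-2.7, -1.1, -1.1]
grip_width: 0.0005
grip_force: 1.2
```

Call:
send_rows:
  moves: [0,0.1,0,0,0,0,0,0,0.1,0,0,0,0,0]

```text
time: 4.32
position: [0.5064, -0.1434, 0.0565]
tool_rot: [0.037, 0.999, -0.0, 0.0]
ft_force: [-2.5, -2.9, -0.8]
grip_width: 0.0003
grip_force: 1.3
```

Call:
send_rows:
  moves: [0,0.1,0,0,0,0,0,0,0.1,0,0,0,0,0]

```text
time: 4.48
position: [0.5073, -0.1433, 0.0565]
tool_rot: [0.037, 0.999, -0.0, 0.0]
ft_force: [-2.3, -2.1, -0.7]
grip_width: 0.0006
grip_force: 1.3
```

Call:
send_rows:
  moves: [0,0.1,0,0,0,0,0,0,0.1,0,0,0,0,0]

```text
time: 4.65
position: [0.5083, -0.1432, 0.0565]
tool_rot: [0.037, 0.999, 0.0, 0.0]
ft_force: [-2.0, -1.4, -0.7]
grip_width: 0.0003
grip_force: 1.3
```

Call:
send_rows:
  moves: [0,0.1,0,0,0,0,0,0,0.1,0,0,0,0,0]

```text
time: 4.82
position: [0.5094, -0.1433, 0.0566]
tool_rot: [0.037, 0.999, -0.0, 0.0]
ft_force: [-2.5, -2.2, -0.3]
grip_width: 0.0006
grip_force: 1.3
```

Call:
send_rows:
  moves: [0,0.1,0,0,0,0,0,0,0.1,0,0,0,0,0]

```text
time: 4.98
position: [0.5104, -0.1433, 0.0565]
tool_rot: [0.037, 0.999, -0.0, 0.0]
ft_force: [-2.2, -1.2, -0.2]
grip_width: 0.0004
grip_force: 1.3
```

Call:
send_rows:
  moves: [0,0.1,0,0,0,0,0,0,0.1,0,0,0,0,0]

```text
time: 5.15
position: [0.5108, -0.1433, 0.0566]
tool_rot: [0.037, 0.999, 0.0, -0.001]
ft_force: [-4.2, -3.0, 0.8]
grip_width: 0.0004
grip_force: 2.0
```

Call:
send_rows:
  moves: [0,0.1,0,0,0,0,0,0,0.1,0,0,0,0,0]

```text
time: 5.32
position: [0.5108, -0.1432, 0.0565]
tool_rot: [0.037, 0.999, 0.0, -0.002]
ft_force: [-6.6, -3.6, 2.2]
grip_width: 0.0004
grip_force: 3.0
```

Run:
```python
from h import *
c=snap("scene"); cv2.imwrite("pics/s2.png",cv2.resize(c["pixels"][170:280,200:350],None,fx=4,fy=4,interpolation=cv2.INTER_CUBIC))
```

```text
(no output)
```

View pics/s2.png

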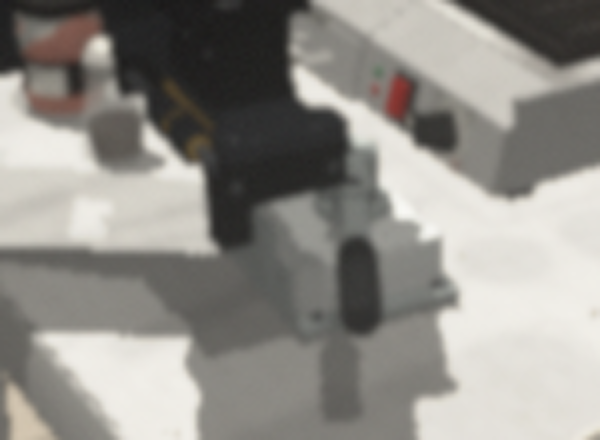

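Call:
send_rows:
  moves: [0,0.15,0,0,0,0,0,0,0.3,0,0,0,0,0,0,0.3,0,0,0,0,0]

```text
time: 5.62
position: [0.511, -0.1426, 0.0563]
tool_rot: [0.036, 0.999, 0.001, -0.005]
ft_force: [-11.6, -5.4, 5.1]
grip_width: 0.0003
grip_force: 5.6
```

Call:
send_rows:
  moves: [0,-1,0.1,0,0,0,0,0,-3,0.2,0,0,0,0,0,-5,0,2,0,0,0,0,-6,-2,5,0,0,0,0,-6,-4,8,0,0,0]

```text
time: 6.03
position: [0.4528, -0.1814, 0.1366]
tool_rot: [0.037, 0.999, 0.002, -0.002]
ft_force: [0.7, 0.4, -0.5]
grip_width: 0.0006
grip_force: 0.0
```

Call:
send_rows:
  moves: [0,2.5,-2.5,0.5,0,0,-0.1,0,5,-5,0.5,0,0,-0.2,0,7.5,-8,0.5,0,0,-0.3,0,10,-11,0.5,0,0,-0.36,0,11,-12,0.5,0,0,-0.36]

```text
time: 6.45
position: [0.5709, -0.3089, 0.1432]
tool_rot: [0.217, 0.976, -0.002, 0.006]
ft_force: [0.5, -1.8, -0.1]
grip_width: 0.0005
grip_force: 0.0
```

Run:
```python
from h import *
c,o=wrist(); print(o["position"],o["tool_rot"],o["ft_force"]); cv2.imwrite("pics/w2.png",c["pixels"])
P=cloud(c); X,Y,Z=np.moveaxis(P,-1,0); g=c["pixels"].max(2)
w=(c["range_z"]>.17)&(X>.4)&(X<.7)&(Y>-.38)&(Y<-.05)
for nm,m in(("tab",w&(Z>.054)&(Z<.068)&(X<.53)&(Y>-.2)),("hi",w&(Z>.088)&(Z<.1)),("grip",w&(Z>.07)&(Z<.09)&(g<70)),("blk",w&(abs(Z-.046)<.004))):
    if m.sum()>10:
        q=P[m][:,:2].astype(np.float32); print(nm,m.sum(),P[m].mean(0).round(4),cv2.minAreaRect(q),cv2.fitLine(q,cv2.DIST_HUBER,0,.01,.01).ravel())
```

```text
[ 0.5708888  -0.30890677  0.14317683] [ 0.21703721  0.97614396 -0.00227521  0.00571291] [ 0.49100297 -1.75954019 -0.08184848]
tab 1389 [ 0.5255 -0.1466  0.0606] ((0.5261749029159546, -0.14453813433647156), (0.055462490767240524, 0.008200770244002342), 85.64459228515625) [ 0.05925849  0.9982427   0.52545804 -0.1465522 ]
hi 2024 [ 0.587  -0.1588  0.0898] ((0.5517497658729553, -0.22295993566513062), (0.18875105679035187, 0.03048187680542469), 61.45050048828125) [ 0.48927787  0.87212795  0.58703023 -0.15881735]
grip 4876 [ 0.5229 -0.2754  0.0844] ((0.538739025592804, -0.248337522149086), (0.13881145417690277, 0.02296290546655655), 61.70038986206055) [ 0.47266084  0.8812444   0.5228605  -0.27538738]
blk 13537 [ 0.5633 -0.1555  0.0457] ((0.5736711025238037, -0.15192170441150665), (0.10436827689409256, 0.10396932065486908), 85.68841552734375) [ 0.49787247 -0.86725026  0.5632655  -0.15545231]
```

View pics/w2.png

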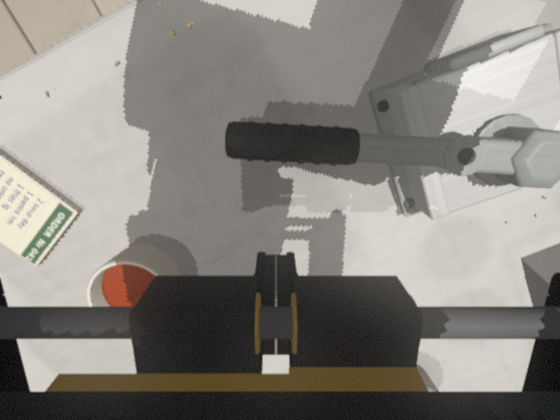

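Call:
send_rows:
  moves: [0,-0.5,0.4,-2.5,0,0,-0.05,0,-1.2,1,-5,0,0,-0.05,0,-1.2,1,-7,0,0,-0.05,0,-1.2,1,-7,0,0,-0.05]

```text
time: 6.83
position: [0.5509, -0.2905, 0.0677]
tool_rot: [0.24, 0.971, 0.002, -0.003]
ft_force: [0.1, -0.4, -1.1]
grip_width: 0.0005
grip_force: 0.0
```

Run:
```python
import numpy as np
O=np.array([.592,-.150])
for a in np.arange(-.05,1.1,.05):
    t=-2.063-a; u=np.array([np.cos(t),np.sin(t)]); n=np.array([-np.sin(t),np.cos(t)]); print(round(a,2),(O+.145*u+.022*n).round(4),"n",n.round(2))
```

```text
-0.05 [ 0.5498 -0.2905] n [ 0.9  -0.43]
0.0 [ 0.5429 -0.2882] n [ 0.88 -0.47]
0.05 [ 0.536  -0.2856] n [ 0.86 -0.52]
0.1 [ 0.5293 -0.2826] n [ 0.83 -0.56]
0.15 [ 0.5228 -0.2793] n [ 0.8 -0.6]
0.2 [ 0.5164 -0.2757] n [ 0.77 -0.64]
0.25 [ 0.5102 -0.2717] n [ 0.74 -0.68]
0.3 [ 0.5042 -0.2675] n [ 0.7  -0.71]
0.35 [ 0.4985 -0.263 ] n [ 0.67 -0.75]
0.4 [ 0.4929 -0.2581] n [ 0.63 -0.78]
0.45 [ 0.4877 -0.2531] n [ 0.59 -0.81]
0.5 [ 0.4826 -0.2477] n [ 0.55 -0.84]
0.55 [ 0.4779 -0.2421] n [ 0.5  -0.86]
0.6 [ 0.4734 -0.2363] n [ 0.46 -0.89]
0.65 [ 0.4693 -0.2303] n [ 0.42 -0.91]
0.7 [ 0.4654 -0.224 ] n [ 0.37 -0.93]
0.75 [ 0.4619 -0.2176] n [ 0.32 -0.95]
0.8 [ 0.4586 -0.211 ] n [ 0.28 -0.96]
0.85 [ 0.4558 -0.2043] n [ 0.23 -0.97]
0.9 [ 0.4532 -0.1974] n [ 0.18 -0.98]
0.95 [ 0.451  -0.1904] n [ 0.13 -0.99]
1.0 [ 0.4492 -0.1833] n [ 0.08 -1.  ]
1.05 [ 0.4477 -0.1761] n [ 0.03 -1.  ]
```

Call:
send_rows:
  moves: [0,-0.7,0.2,0.4,0,0,0,0,-1.1,0.35,0.4,0,0,-0.03,0,-1.5,0.5,0.4,0,0,-0.06,0,-1.8,0.65,0.4,0,0,-0.08,0,-2.2,0.8,0.4,0,0,-0.1]

```text
time: 7.25
position: [0.5343, -0.2871, 0.078]
tool_rot: [0.288, 0.957, -0.001, 0.005]
ft_force: [4.9, -0.8, -2.1]
grip_width: 0.0004
grip_force: 2.3
```

Call:
send_rows:
  moves: [0,-0.3,0.15,0,0,0,-0.02,0,-0.6,0.3,0,0,0,-0.04,0,-0.9,0.45,0,0,0,-0.06,0,-1.1,0.6,0,0,0,-0.08,0,-1.3,0.7,0,0,0,-0.1]

```text
time: 7.67
position: [0.5189, -0.2793, 0.0767]
tool_rot: [0.336, 0.942, -0.001, 0.002]
ft_force: [4.4, -3.1, 4.2]
grip_width: 0.0004
grip_force: 2.3
```

Call:
send_rows:
  moves: [0,-0.25,0.15,0,0,0,-0.02,0,-0.5,0.3,0,0,0,-0.04,0,-0.75,0.45,0,0,0,-0.06,0,-1.0,0.6,0,0,0,-0.08,0,-1.2,0.8,0,0,0,-0.1]

```text
time: 8.08
position: [0.5056, -0.2704, 0.0755]
tool_rot: [0.383, 0.924, -0.0, -0.0]
ft_force: [0.9, -5.4, 3.9]
grip_width: 0.0007
grip_force: 2.4
```

Call:
send_rows:
  moves: [0,-0.25,0.18,0,0,0,-0.02,0,-0.5,0.36,0,0,0,-0.04,0,-0.7,0.55,0,0,0,-0.06,0,-0.9,0.7,0,0,0,-0.08,0,-1.15,0.9,0,0,0,-0.1]

```text
time: 8.5
position: [0.4942, -0.2614, 0.0754]
tool_rot: [0.428, 0.904, -0.0, -0.0]
ft_force: [1.8, -4.9, 3.0]
grip_width: 0.0007
grip_force: 2.4
```

Call:
send_rows:
  moves: [0,-0.2,0.2,0,0,0,-0.02,0,-0.4,0.4,0,0,0,-0.04,0,-0.6,0.6,0,0,0,-0.06,0,-0.85,0.8,0,0,0,-0.08]

```text
time: 8.83
position: [0.4855, -0.2532, 0.0753]
tool_rot: [0.464, 0.886, -0.0, -0.001]
ft_force: [1.9, -3.5, 2.9]
grip_width: 0.0006
grip_force: 2.4
```

Call:
send_rows:
  moves: [0,-0.15,0.18,0,0,0,-0.016,0,-0.3,0.36,0,0,0,-0.033,0,-0.5,0.54,0,0,0,-0.05]

```text
time: 9.08
position: [0.4805, -0.2478, 0.0753]
tool_rot: [0.486, 0.874, -0.0, -0.001]
ft_force: [1.0, -4.2, 3.2]
grip_width: 0.0008
grip_force: 2.4
```

Call:
send_rows:
  moves: [0,-0.15,0.2,0,0,0,-0.016,0,-0.3,0.4,0,0,0,-0.033,0,-0.46,0.58,0,0,0,-0.05]

```text
time: 9.33
position: [0.4756, -0.2419, 0.0753]
tool_rot: [0.508, 0.862, -0.0, -0.001]
ft_force: [0.0, -4.9, 3.9]
grip_width: 0.0003
grip_force: 2.4
```

Call:
send_rows:
  moves: [0,-0.15,0.2,0,0,0,-0.016,0,-0.3,0.4,0,0,0,-0.033,0,-0.43,0.6,0,0,0,-0.05]

```text
time: 9.58
position: [0.4711, -0.2358, 0.0753]
tool_rot: [0.529, 0.849, -0.0, -0.001]
ft_force: [-0.5, -5.0, 3.6]
grip_width: 0.0005
grip_force: 2.4
```

Call:
send_rows:
  moves: [0,-0.13,0.2,0,0,0,-0.016,0,-0.26,0.4,0,0,0,-0.033,0,-0.4,0.61,0,0,0,-0.05]

```text
time: 9.83
position: [0.4679, -0.2311, 0.0755]
tool_rot: [0.549, 0.835, -0.001, 0.001]
ft_force: [0.9, -11.6, 1.2]
grip_width: 0.0005
grip_force: 5.4
```

Call:
send_rows:
  moves: [0,-0.12,0.2,0,0,0,-0.016,0,-0.24,0.4,0,0,0,-0.033,0,-0.36,0.63,0,0,0,-0.05]

```text
time: 10.08
position: [0.466, -0.2284, 0.0757]
tool_rot: [0.57, 0.822, -0.003, 0.004]
ft_force: [-2.6, -17.5, -0.6]
grip_width: 0.0002
grip_force: 7.6
```

Call:
send_rows:
  moves: [0,-0.11,0.23,0,0,0,0,0,-0.22,0.46,0,0,0,0,0,-0.22,0.46,0,0,0,0]

```text
time: 10.33
position: [0.4635, -0.2237, 0.0757]
tool_rot: [0.569, 0.822, -0.003, 0.004]
ft_force: [-0.7, -17.2, -1.5]
grip_width: 0.0004
grip_force: 8.0
```

```bash
cat > bend.py <<'E'
from h import *
import sys
c,o=wrist(); print(o["position"],o["ft_force"]); cv2.imwrite(f"pics/{sys.argv[1]}.png",c["pixels"])
def ang(c,zmin):
    P=cloud(c); X,Y,Z=np.moveaxis(P,-1,0); g=c["pixels"].max(2)
    w=(c["range_z"]>.17)&(X>.35)&(X<.7)&(Y>-.38)&(Y<-.05)
    m=w&(Z>.07)&(Z<.092); q=P[m]; O=np.array([.592,-.150]); d=q[:,:2]-O; r=np.hypot(*d.T)
    for a,b in((.03,.045),(.055,.075),(.075,.1),(.105,.145),(.145,.183)):
        s=(r>a)&(r<b)
        if s.sum()>15: mm=d[s].mean(0); print(a,b,s.sum(),"ang",np.degrees(np.arctan2(mm[1],mm[0])).round(2))
    s=(r>.1)&(r<.185)
    if s.sum()>50: v=cv2.fitLine(q[s][:,:2].astype(np.float32),cv2.DIST_HUBER,0,.01,.01).ravel(); print("grip dir",np.degrees(np.arctan2(v[1],v[0])).round(2))
ang(c,0); print("top"); ang(snap("top"),0)
E
python3 bend.py w3
```

```text
[ 0.46353445 -0.22367611  0.07572953] [ -0.69072863 -17.22900986  -1.50034964]
top
0.03 0.045 38 ang -155.36
```

View pics/w3.png

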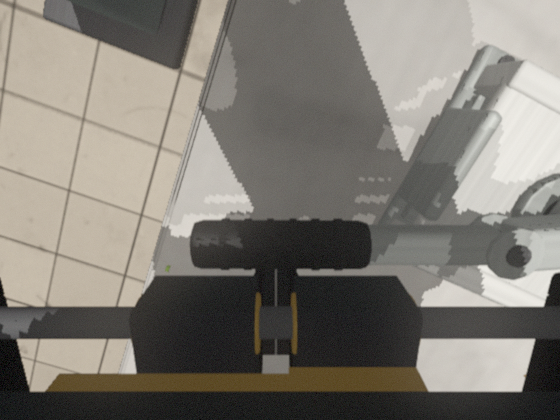

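```bash
sed -i 's/>.17)/>.1)/; s/Z<.092/Z<.1/' bend.py; python3 bend.py w4
python3 - <<'E'
import numpy as np
O=np.array([.592,-.15])
for al in(.62,.64,.66):
    t=-2.063-al;pin=O+.045*np.array([np.cos(t),np.sin(t)])
    for p in((.4711,-.2358),(.4679,-.2311),(.466,-.2284),(.4635,-.2237)):
        d=np.array(p)-pin; L=np.hypot(*d); th=np.arctan2(d[1],d[0])-np.arcsin(.022/L); print(al,p,"bend",round(t-th,3))
E
```

```text
[ 0.46371834 -0.22402163  0.07572119] [ -1.38316454 -17.4144867   -2.01185054]
0.03 0.045 1914 ang -160.96
0.055 0.075 1965 ang -159.0
0.075 0.1 2327 ang -159.19
0.105 0.145 5002 ang -159.12
0.145 0.183 4778 ang -158.97
grip dir 21.06
top
0.03 0.045 39 ang -155.32
0.62 (0.4711, -0.2358) bend -0.014
0.62 (0.4679, -0.2311) bend 0.041
0.62 (0.466, -0.2284) bend 0.073
0.62 (0.4635, -0.2237) bend 0.125
0.64 (0.4711, -0.2358) bend -0.043
0.64 (0.4679, -0.2311) bend 0.013
0.64 (0.466, -0.2284) bend 0.044
0.64 (0.4635, -0.2237) bend 0.097
0.66 (0.4711, -0.2358) bend -0.072
0.66 (0.4679, -0.2311) bend -0.016
0.66 (0.466, -0.2284) bend 0.016
0.66 (0.4635, -0.2237) bend 0.068
```

Call:
send_rows:
  moves: [0,-0.08,0.23,0,0,0,-0.02,0,-0.17,0.46,0,0,0,-0.04,0,-0.17,0.46,0,0,0,-0.04]

```text
time: 10.78
position: [0.461, -0.2191, 0.0757]
tool_rot: [0.586, 0.81, -0.003, 0.003]
ft_force: [-3.6, -19.0, -0.4]
grip_width: 0.0003
grip_force: 8.4
```

Call:
send_rows:
  moves: [0,-0.07,0.23,0,0,0,-0.02,0,-0.14,0.44,0,0,0,-0.04,0,-0.14,0.44,0,0,0,-0.04]

```text
time: 11.03
position: [0.4588, -0.2144, 0.0756]
tool_rot: [0.602, 0.799, -0.003, 0.002]
ft_force: [-5.3, -18.5, 1.0]
grip_width: 0.0003
grip_force: 8.7
```

```bash
python3 bend.py w5
```

```text
[ 0.45882712 -0.21443196  0.07564085] [ -5.30445431 -18.46891477   1.04854496]
0.03 0.045 1983 ang -161.42
0.055 0.075 1968 ang -160.78
0.075 0.1 2316 ang -162.1
0.105 0.145 5027 ang -163.06
0.145 0.183 4728 ang -163.33
grip dir 13.97
top
0.03 0.045 35 ang -154.61
```

Call:
send_rows:
  moves: [0,0.12,-0.4,0,0,0,0.03,0,0.26,-0.8,0,0,0,0.06,0,0.4,-1.2,0,0,0,0.1,0,0.6,-1.6,0,0,0,0.13,0,0.8,-2.0,0,0,0,0.16]

```text
time: 11.55
position: [0.4681, -0.2315, 0.0753]
tool_rot: [0.537, 0.843, -0.0, 0.001]
ft_force: [2.1, -1.6, 0.3]
grip_width: 0.0005
grip_force: 0.8
```

Call:
send_rows:
  moves: [0,0.2,-0.5,0,0,0,0,0,0.4,-1,0,0,0,0,0,0.8,-2,0,0,0,0,0,1.2,-3,0,0,0,0,0,1.6,-4,0,0,0,0]

```text
time: 11.97
position: [0.4832, -0.2703, 0.0752]
tool_rot: [0.537, 0.844, 0.0, -0.001]
ft_force: [-0.5, -0.7, 0.6]
grip_width: 0.0002
grip_force: 0.0
```

Call:
send_rows:
  moves: [0,0,0,3,0,0,0,0,0,0,6,0,0,0,0,0,0,9,0,0,0,0,0,0,9,0,0,0,0,0,0,9,0,0,0]

```text
time: 12.38
position: [0.4845, -0.2714, 0.1673]
tool_rot: [0.537, 0.843, -0.0, 0.002]
ft_force: [0.5, 1.0, -0.4]
grip_width: 0.0002
grip_force: 0.0
```

```bash
python3 bend.py w6
python3 - <<'E'
from h import *
c=snap("top"); cv2.imwrite("pics/t6.png",cv2.resize(c["pixels"][160:270,150:410],None,fx=3,fy=3,interpolation=cv2.INTER_CUBIC))
E
```

```text
[ 0.48446906 -0.2713951   0.16732782] [ 0.50105196  1.02508536 -0.40488173]
0.03 0.045 755 ang -157.01
0.055 0.075 858 ang -156.01
0.075 0.1 1017 ang -155.71
0.105 0.145 2170 ang -155.67
0.145 0.183 1998 ang -155.42
grip dir 25.29
top
0.03 0.045 43 ang -155.42
0.055 0.075 46 ang -155.45
0.075 0.1 58 ang -155.08
0.105 0.145 40 ang -156.15
```

View pics/w6.png

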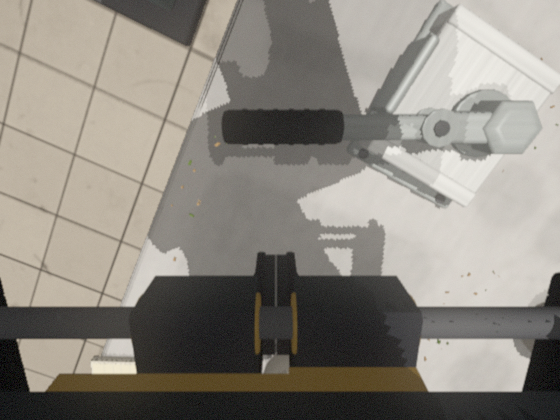

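View pics/t6.png

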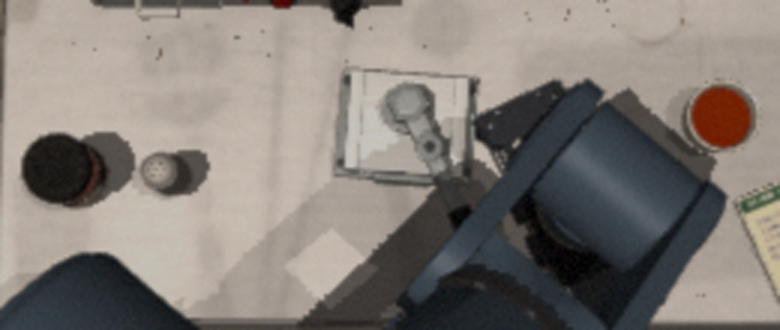

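The lever now lies straight along about 25.3°. At its furthest it was at 14.0°, so it bent about 0.20 rad. That is past the click and short of being forced. The cassette is home, and the shaker, jar and ramekin look unmoved.

```bash
python3 -c "
from rig import workorder
print(workorder.hand_in())"
```

```text
the job is handed in; nothing more can be done
None
```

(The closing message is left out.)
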